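# Load the woodblock carrying rack and lock it

### The arm

A 6-joint arm with a two-finger parallel gripper is mounted at the origin on the work surface. World frame = base frame: x ahead of the robot, y to its left, z up, the work surface at z = 0. Lengths are in m, angles in rad, forces in N, time in s.
With the tool pointing down it reaches from about 0.275 to 0.875 m from the base axis. Payload 12.5 kg.
Tool frame: the origin (TCP) lies midway between the tips of the shut fingers; the grasp point (between the pads) lies 19 mm behind it; z points along the fingers, y is the line along which they close (so a half turn about z gives the same grasp; the last joint's range is limited). The gripper opens to 85 mm and grips with 20 to 120 N. Pads are 22 mm wide; open, the fingers measure 114 mm over their backs; the gripper's body (76 mm by 85 mm) begins 54 mm behind the grasp point. The pads swing forward as they close: fully open they stand 13 mm farther back than shut.
Start: joints at [-1.394, 0.351, 1.652, -0, 1.139, -0.085], TCP at [0.142, -0.531, 0.231] pointing down, gripper open.
Joint ranges: [-2.75, 2.75], [-0.79, 2.1], [0.01, 2.65], [-1.57, 4.71], [0.07, 3.14], [-2.87, 2.87]. Speed limits (rad/s): [2.22, 2.22, 2.79, 3.14, 3.14, 3.14].

### API

Orientations are given as a unit quaternion [w, x, y, z].
In Python, from cell import env gives the robot as it stands. The module is installed in compiled form; this text tells all that it offers.
- The arm moves only by the shell command python3 -m jog 'ROWS'. ROWS is JSON, a list of rows, each a list of 5 numbers: the shift along the world's x, y, z in cm, then the turn about the world's z in rad, then the opening, from 0 (shut) to 1 (fully open). A call has 1 to 5 rows; each row shifts and turns the commanded pose from where the row before left it; what a row does not reach is not made up. A row lasts 1/8 s, in which the tool goes at most 62.5 mm and 10.7 degrees, less where a joint would pass 70% of its speed; a pose out of reach is approached as far as the arm can. A call is refused whole if a number of a shift passes 6.25 or a number of a turn 0.188, either way. A call with a gripper value outside its range is refused whole. The fingers move at their own pace and stop on an object; the grip force is fixed at half the most. Time passes only in rows, so rows that do not move let the fingers close. It gives the time, the measured TCP pose, the force, the opening and the grip force at its end, in the units of the state.
- env.observe(): the state, without advancing time (a new reading comes with each control period).
- env.read_camera(name): name is "scene" or "top" or "wrist"; returns (picture, depth): 400x640x3 uint8, blue, green, red; 400x640 float32, m along the optical axis (not along the pixel's ray), 0 where there is no reading.
- env.camera_model(name): a dict with "fx", "fy", "cx", "cy" (pixels), "rvec" (rotation vector, rad) and "tvec" (3), from world to camera coordinates, as OpenCV has them; the wrist camera has in their place "hand_eye" (4x4, takes a point from camera to tool coordinates, whose origin is the TCP and whose axes are the flange's). Camera axes: x right, y down, z forward; pixel columns grow to the right and rows downward; lengths in m; the calibration is good to about 2 mm. A picture is of the moment at which its call begins: read the wrist's pose just before it. camera_model takes no time and is no camera call.
- env.sign_off(): hands the job in; it is judged then, once.
The state is a dict: "time": time; "q": joint angles; "qd": joint speeds; "effort": joint torques, N m; "tcp_pos": TCP position; "ee_rot": TCP orientation; "wrist_force": force on the tool from outside, world axes, zero at the start; "moment": the same for the moment, N m; "width": finger opening in m; "gripper_force": force on a finger pad.
Only numpy, scipy, OpenCV 4.12 (cv2) and the standard library are available. Lean on these libraries where they do the work, as an engineer would, in place of code of your own. Each camera call takes 0.05 s, during which the arm holds its last target. There are 200 camera calls.

### The job

Take every printing block out of the dowelled drying rack and push each one down into its own spring-clip slot of the carrying rack until it sits fully home on the slot floor, upright. Then swing the keeper bar down over the blocks so that its eye drops over the pin, and push the hairpin clip sideways onto the pin above the bar until it snaps past its bulges and stays there. Do not let a block fall over, and leave the tools and the ink tin where they are.

Things in the scene. Friction and masses are not known exactly. Their poses are not given: they have to be found in the camera images.
- rack: wooden carrying rack, fixed, base 150 x 340 x 15 mm; origin at the middle of its underside on the bench, z up, y along its length: hinge of the bar at the -y end, pin at the +y end. Four slots, 50 mm apart, stand across it: a block stands in one with its width along the rack x and thickness along the rack y. Low rails (22 mm high) leave 7 mm beyond each end of a block
- slot1 (a point): middle of the floor of the sprung slot next to the bar's hinge, axes as the rack's; a seated block's origin lies here. On the slot's -y side is a fixed wooden backrest (face 6 mm from the middle, 58 mm tall, top bevelled back 7 mm), on its +y side a sprung steel leaf, 64 mm tall; the mouth between them is about 28 mm wide
- slot2 (a point): the same for the second slot. 39 mm above the floor the leaf bulges in, to 8 mm from the backrest: a 12 mm block must be pushed down past it with about 8 to 20 N, its own weight does not do it; the leaf then presses it against the backrest
- slot3 (a point): the same for the third slot
- slot4 (a point): the same for the fourth slot, 72 mm from the pin
- bar (a joint): hinge angle of the keeper bar, rad: 0 = down, lying level across the blocks with its eye over the pin (its lower stop); 1.57 = straight up. Starts up at 1.5 to 1.75 (about upright; beyond 1.57 it leans outwards, away from the slots). The hinge is stiff: the bar stays where it is left and takes 2 to 5 N at bar_mid to swing
- bar_mid (a point): on the centre line of the keeper bar, 150 mm from its hinge. Flat aluminium bar, 26 mm wide (rack x), 12 mm thick, 318 mm long, with a 42 mm square eye at its end. Hinge axis along the rack x, at rack y = -150 mm, 125 mm above the bench. When down, its underside is 4 mm above the tops of seated blocks and its top face 131 mm above the bench
- pin (a point): point on the axis of the upright steel locking pin (rack y = +147 mm), level with the top face of the lowered bar, 131 mm above the bench; axes as the rack's. The shank is 14 mm in diameter and stands 18 mm clear above the bar; on top is a 20 mm head, 27 mm above this point at its top
- clip: hairpin spring clip lying flat, 48 g: black grip 40 x 26 x 16 mm (x, y, z) and two 6 mm wire legs forward along +x, tips 71 mm ahead of the origin (middle of the underside, level for grip and legs; z up). Legs 15 mm apart, pinched to 8.5 mm at the bulges 50 mm ahead, flared to 24 mm at the tips. It may start pointing any way within 0.7 rad of +x
- clip_pocket (a point): between the clip's legs, 36 mm ahead of its origin, 3 mm above its underside: the pin shank sits here once the clip has snapped on (past the bulges when within about 9 mm). Push the clip along its own +x, lying flat, legs astride the shank between bar and pin head, with about 5 to 12 N; from the rack's -x side, square to the bar, nothing is in the way
- dry_rack: wooden drying rack, fixed, base 130 x 226 x 15 mm, with four places 50 mm apart along its y, each between four dowels that stand 48 mm above the base; origin at the middle of its underside on the bench
- block1: carved plywood printing block, 110 mm wide (x), 12 mm thick (y), 100 mm tall (z), about 90 g, one face inked blue and carved; all alike, any may go into any free slot, either way round. Origin: middle of the bottom edge. Starts standing upright in the drying rack, top edge 115 mm above the bench; may be absent
- block2: carved plywood printing block, 110 mm wide (x), 12 mm thick (y), 100 mm tall (z), about 90 g, one face inked blue and carved; all alike, any may go into any free slot, either way round. Origin: middle of the bottom edge. Starts standing upright in the drying rack, top edge 115 mm above the bench; may be absent
- block3: carved plywood printing block, 110 mm wide (x), 12 mm thick (y), 100 mm tall (z), about 90 g, one face inked blue and carved; all alike, any may go into any free slot, either way round. Origin: middle of the bottom edge. Starts standing upright in the drying rack, top edge 115 mm above the bench; may be absent
- block4: carved plywood printing block, 110 mm wide (x), 12 mm thick (y), 100 mm tall (z), about 90 g, one face inked blue and carved; all alike, any may go into any free slot, either way round. Origin: middle of the bottom edge. Starts standing upright in the drying rack, top edge 115 mm above the bench; may be absent
- mallet: beech mallet lying on the bench, 60 mm high; leave it alone
- gouge: carving gouge with a wooden handle, 200 mm long, lying on the bench; leave it alone
- brayer: ink roller with a wooden handle, lying on the bench, 40 mm high; leave it alone
- ink_tin: ink tin, 84 mm in diameter, 75 mm tall; leave it alone
Mind the look-alikes: they are no part of the job. There is more than one size of the clip; the job needs the largest.

How it is judged:
On the way, in this order (a step that is already met when the one before it is completed fails the run):
1. every block is pushed home in a slot of the carrying rack (z of block1 in the frame of rack between 0.011 and 0.019 m and x of block1 in the frame of rack between -0.012 and 0.012 m and angle between each of block1, block2, block3, block4's own z axis and vertical below 0.07 rad and (y of block1 in the frame of rack between -0.08 and -0.07 m or y of block1 in the frame of rack between -0.03 and -0.02 m or y of block1 in the frame of rack between 0.02 and 0.03 m or y of block1 in the frame of rack between 0.07 and 0.08 m) and z of block2 in the frame of rack between 0.011 and 0.019 m and x of block2 in the frame of rack between -0.012 and 0.012 m and (y of block2 in the frame of rack between -0.08 and -0.07 m or y of block2 in the frame of rack between -0.03 and -0.02 m or y of block2 in the frame of rack between 0.02 and 0.03 m or y of block2 in the frame of rack between 0.07 and 0.08 m) and z of block3 in the frame of rack between 0.011 and 0.019 m and x of block3 in the frame of rack between -0.012 and 0.012 m and (y of block3 in the frame of rack between -0.08 and -0.07 m or y of block3 in the frame of rack between -0.03 and -0.02 m or y of block3 in the frame of rack between 0.02 and 0.03 m or y of block3 in the frame of rack between 0.07 and 0.08 m) and z of block4 in the frame of rack between 0.011 and 0.019 m and x of block4 in the frame of rack between -0.012 and 0.012 m and (y of block4 in the frame of rack between -0.08 and -0.07 m or y of block4 in the frame of rack between -0.03 and -0.02 m or y of block4 in the frame of rack between 0.02 and 0.03 m or y of block4 in the frame of rack between 0.07 and 0.08 m)), for 0.2 s.
2. the keeper bar is down, its eye over the pin (all of step 1 and value of joint bar below 0.05 rad), for 0.2 s.
3. the hairpin clip is snapped onto the pin above the bar (all of step 2 and horizontal distance between clip_pocket and pin below 0.009 m and z of clip_pocket in the frame of pin between -0.002 and 0.018 m and angle between clip's own z axis and vertical below 0.3 rad), for 0.2 s.
At the end, for the whole second after the job is handed in: Each block is in its own slot: within 4 mm of the floor, 5 mm across and 12 mm along from the slot point, tilted under 0.07 rad; bar below 0.05 rad; clip at rest, its pocket within 9 mm of the pin axis, from 2 mm below to 18 mm above the bar top, level within 0.3 rad (all of step 3 and linear speed of clip below 0.02 m/s); the robot touches nothing.
It fails at once if a block falls over (angle between any of block1, block2, block3, block4's own z axis and vertical above 0.8 rad).
It fails at once if the mallet is moved more than 30 mm (distance of mallet from where it was at the start of the episode above 0.03 m).
It fails at once if the gouge is moved more than 30 mm (distance of gouge from where it was at the start of the episode above 0.03 m).
It fails at once if the ink roller is moved more than 30 mm (distance of brayer from where it was at the start of the episode above 0.03 m).
It fails at once if the ink tin is moved more than 30 mm (distance of ink_tin from where it was at the start of the episode above 0.03 m).
Of block1, block2, block3, block4 only 3 to 4 are there at a start; the rules pass over those that are not, and their reading is None.
At some moment in a run one of clip may be knocked a few centimetres aside while the robot is not near it.
It also fails if it takes over 208 s, if anything falls off the work surface, if the arm or the gripper's body presses on something with over 40 N, if the wrist force passes 120 N, or if a joint passes its speed limit or range.

## Working session

There is one attempt and no reset: what is moved stays moved. The work goes in short steps, Python scripts to look and compute and a shell command to move; the robot and the scene stay as the last step left them, time stands still between calls to the robot, and variables do not carry over. Pictures are saved under pics/ and viewed, at most 14 in all, crops included, and the job is handed in when it is done.

```bash
mkdir -p pics
cat > h.py <<'E'
import numpy as np, cv2
from scipy.spatial.transform import Rotation as R
from cell import env
def shot(cam,name=None):
    s=env.observe(); im,d=env.read_camera(cam)
    if name: cv2.imwrite(f'pics/{name}.png',im)
    return s,im,d
def ext(cam,s=None):
    m=env.camera_model(cam)
    K=(m['fx'],m['fy'],m['cx'],m['cy'])
    if 'hand_eye' in m:
        q=s['ee_rot']; T=np.eye(4); T[:3,:3]=R.from_quat([q[1],q[2],q[3],q[0]]).as_matrix(); T[:3,3]=s['tcp_pos']
        return K,T@np.array(m['hand_eye'])
    r=cv2.Rodrigues(np.array(m['rvec'],float))[0]; T=np.eye(4); T[:3,:3]=r.T; T[:3,3]=-r.T@np.array(m['tvec'],float).ravel()
    return K,T
def cloud(cam,d,s=None):
    K,T=ext(cam,s); v,u=np.mgrid[:d.shape[0],:d.shape[1]]
    P=np.stack([(u-K[2])/K[0]*d,(v-K[3])/K[1]*d,d],-1)
    W=P@T[:3,:3].T+T[:3,3]; W[d<=0]=np.nan
    return W
def ray(cam,u,v,z,s=None):
    K,T=ext(cam,s); r=T[:3,:3]@np.array([(u-K[2])/K[0],(v-K[3])/K[1],1]); o=T[:3,3]
    return o+r*(z-o[2])/r[2]
E
python3 - <<'E'
from h import *
s,im,d=shot('top','top0'); W=cloud('top',d); np.save('W0.npy',W)
s2,im2,d2=shot('scene','scene0')
print(s); print(ext('top')[1],ext('scene')[1], env.camera_model('wrist'))
print(W[::80,::128])
E
```

```text
{'time': 0.0, 'q': array([-1.39357804e+00,  3.51247381e-01,  1.65243122e+00,  2.19337367e-05,
        1.13910203e+00, -8.46017039e-02]), 'qd': array([ 0.00048804,  0.00019197,  0.00048929,  0.00236124, -0.00060977,
       -0.00051278]), 'effort': array([ 2.14680906e-03, -5.06104052e+01, -2.91403502e+01,  1.38348650e-06,
        4.61198462e-03, -3.26995476e-06]), 'tcp_pos': array([ 0.14233114, -0.53091803,  0.23074961]), 'ee_rot': array([-5.93811621e-04,  9.91443942e-01,  1.30531826e-01, -1.75493674e-05]), 'wrist_force': array([ 0.24204453, -0.18196647,  0.14435447]), 'moment': array([ 0.00106009, -0.01571299, -0.0077022 ]), 'gripper_force': 0.0, 'width': 0.08529778350808812}
[[-0.01131106 -0.99765565  0.06749273  0.48331323]
 [-0.9999351   0.01119342 -0.00212083  0.0320483 ]
 [ 0.00136038 -0.06751234 -0.99771751  1.03071482]
 [ 0.          0.          0.          1.        ]] [[-0.47082557  0.73136049 -0.49339144  0.98704214]
 [ 0.88222476  0.39136297 -0.26175274  0.24645856]
 [ 0.00165953 -0.55852203 -0.82948803  0.82726886]
 [ 0.          0.          0.          1.        ]] {'fx':
[... 1059 characters left out ...]
1  2.00696351e-03]
  [ 6.45714595e-01  1.77698992e-01  2.86436307e-03]
  [ 6.42375902e-01 -1.46445837e-01  1.20876397e-03]
  [ 6.38310087e-01 -4.69606808e-01  4.27124903e-03]]

 [[ 4.51603965e-01  8.15997572e-01  3.42874078e-03]
  [ 4.47946467e-01  4.97541220e-01  2.46629258e-03]
  [ 4.44037922e-01  1.79120236e-01 -4.85543774e-03]
  [ 4.40732098e-01 -1.41445312e-01  3.68244281e-03]
  [ 4.36772122e-01 -4.64560738e-01 -3.59061059e-03]]

 [[ 8.89021111e-02  1.37621374e+00 -7.48697535e-01]
  [ 2.51744404e-01  4.93707558e-01  2.50040200e-03]
  [ 2.47124130e-01  1.78986034e-01 -1.67235333e-03]
  [ 2.43389504e-01 -1.37909621e-01 -1.89203368e-03]
  [ 2.40197326e-01 -4.54110984e-01  2.07284231e-04]]]
```

View pics/top0.png

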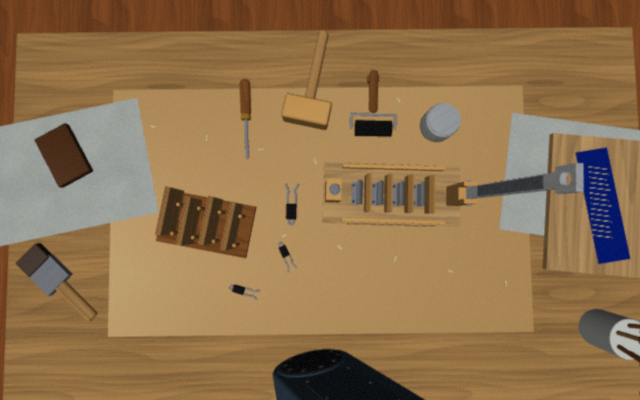

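View pics/scene0.png

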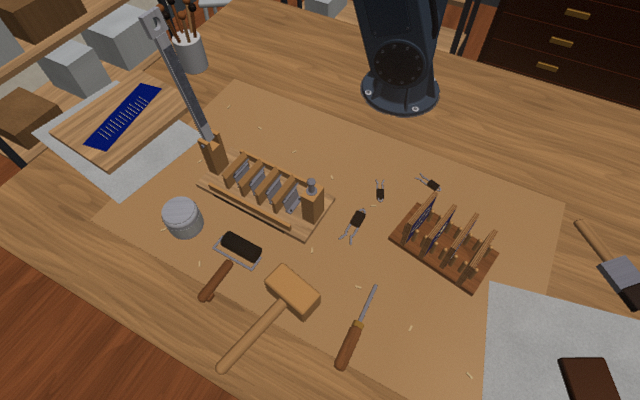

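The top view shows the drying rack at about (206,222) with several blocks. The carrying rack is at (392,193), with its pin on the left at (335,188) and the bar up on the right. The largest clip is at (291,204), pointing up (+x), with smaller ones at (287,256) and (244,291). Next I'll measure these.

```bash
cat > meas.py <<'E'
from h import *
im=cv2.imread('pics/top0.png'); W=np.load('W0.npy'); Z=W[...,2]
def rects(mask,mn,z=None):
    n,l,st,c=cv2.connectedComponentsWithStats(mask.astype(np.uint8))
    for i in range(1,n):
        if st[i,4]<mn: continue
        P=W[l==i]; r=cv2.minAreaRect((P[:,:2]*1000).astype(np.float32))
        print(st[i,:5],'med',P.mean(0).round(4),'rect',np.round(r[0],1),np.round(r[1],1),round(r[2],1))
roi=np.zeros(Z.shape,bool); roi[170:270,145:270]=1
print('blocks'); rects((Z>.095)&(Z<.13)&roi,15)
print('dry base'); rects((Z>.009)&roi,300)
roi=np.zeros(Z.shape,bool); roi[150:240,310:475]=1
print('rack'); 
rects((Z>.008)&roi,300); print('rack>50');rects((Z>.055)&(Z<.095)&roi,10); print('>110');rects((Z>.115)&roi,5)
print('bar'); roi[:]=0; roi[150:230,440:600]=1; rects((Z>.11)&roi,10)
ys,xs=np.where((Z>.15)&roi); P=W[ys,xs]; print(P[::max(1,len(P)//12)].round(3))
g=im.max(2); roi[:]=0; roi[175:300,225:305]=1
print('grips'); rects((g<45)&roi,15)
r2=im[170:235,275:310]; cv2.imwrite('pics/c1.png',cv2.resize(np.hstack([r2,im[155:220,320:355]]),None,fx=8,fy=8,interpolation=2))
E
python3 meas.py
```

```text
blocks
[155 186  18  49 418] med [0.5176 0.3705 0.1115] rect [518.  372.2] [ 13.6 109.8] 79.2
[198 195  17  50 375] med [0.4947 0.2744 0.1118] rect [495.4 275.6] [ 13.8 109.9] 79.0
[175 196  18  49 395] med [0.4941 0.3247 0.1119] rect [494.6 326.2] [ 14.3 109.3] 80.0
[220 201  17  49 353] med [0.482  0.2251 0.1126] rect [482.4 226.4] [ 12.9 109.4] 78.1
dry base
[ 155  186  101   72 4992] med [0.4895 0.2918 0.06  ] rect [490.8 301.9] [227.1 134.8] 78.4
rack
[ 322  162  153   64 8591] med [ 0.5535 -0.1624  0.0382] rect [ 555.9 -159.8] [340.1 152.2] 87.7
rack>50
[365 173   7  38 193] med [ 0.5576 -0.0954  0.0678] rect [558.3 -95.6] [10.6 88.9] 87.5
[386 173   7  39 216] med [ 0.5566 -0.1453  0.0673] rect [ 556.  -145.7] [10.7 89.6] 87.1
[407 174   7  38 231] med [ 0.5538 -0.1953  0.0674] rect [ 554.8 -195.8] [11.4 89. ] 88.0
[428 174   7  39 241] med [ 0.5512 -0.2449  0.0672] rect [ 552.3 -245.3] [10.8 89.7] 88.3
[357 179   6  25 129] med [ 0.5597 -0.0742  0.0722] rect [559.1 -75.3] [14.5 56. ] 88.5
[378 180   6  24 120] med [ 0.5568 -0.1232  0.074 ] rect [ 557.1 -123.8] [15.2 55.9] 85.
[... 589 characters left out ...]
rect [ 549.5 -306.6] [53.7 27.7] 2.0
bar
[ 459  162  124   43 2276] med [ 0.5475 -0.3307  0.3206] rect [ 549.  -326.8] [66.  53.5] 88.4
[[ 0.569 -0.349  0.439]
 [ 0.558 -0.358  0.44 ]
 [ 0.551 -0.358  0.439]
 [ 0.558 -0.33   0.325]
 [ 0.549 -0.339  0.374]
 [ 0.546 -0.337  0.375]
 [ 0.55  -0.327  0.3  ]
 [ 0.535 -0.347  0.439]
 [ 0.543 -0.328  0.319]
 [ 0.531 -0.35   0.439]
 [ 0.537 -0.331  0.326]
 [ 0.539 -0.32   0.266]
 [ 0.536 -0.322  0.195]]
grips
[287 204   9  15 134] med [0.5155 0.0893 0.0157] rect [515.4  89.4] [20.1 34.8] 89.3
[280 246   9  11  60] med [0.417  0.1081 0.0115] rect [417.6 108.3] [24.3 14.5] 24.2
[233 285  12   9  68] med [nan nan nan] rect [325.3 220.8] [22.8 17.3] 62.8
```

Run:
```python
from h import *
im=cv2.imread('pics/top0.png'); cv2.imwrite('pics/c2.png',cv2.resize(im[160:270,150:480],None,fx=2.4,fy=2.4,interpolation=2))
```

```text
(no output)
```

View pics/c2.png

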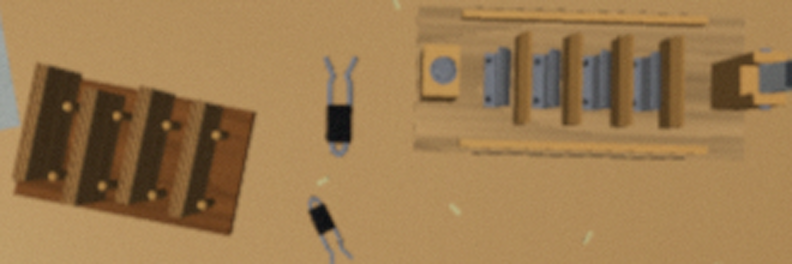

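The crop confirms four blocks standing in the drying rack, at x≈45, 95, 145 and 195 in the crop. All four slots of the carrying rack are empty, and the large clip points along +x. I'll go above the block nearest the carrying rack.

```bash
python3 -m jog '[[2.27,5.05,0,-0.03,0.4],[2.27,5.05,0,-0.03,0.4],[2.27,5.05,0,-0.03,0.4],[2.27,5.05,0,-0.03,0.4],[2.27,5.05,0,-0.03,0.4]]' >/dev/null; python3 -m jog '[[2.27,5.05,0,-0.03,0.4],[2.27,5.05,0,-0.03,0.4],[2.27,5.05,0,-0.03,0.4],[2.27,5.05,0,-0.03,0.4],[2.27,5.05,0,-0.03,0.4]]' >/dev/null;  python3 -m jog '[[2.27,5.05,0,-0.03,0.4],[2.27,5.05,0,-0.03,0.4],[2.27,5.05,0,-0.03,0.4],[2.27,5.05,0,-0.03,0.4],[2.27,5.05,0,-0.03,0.4]]' >/dev/null; python3 -m jog '[[0,0,0,0,0.4],[0,0,0,0,0.4]]'
python3 - <<'E'
from h import *
s,im,d=shot('wrist','w1'); W=cloud('wrist',d,s); Z=W[...,2]
n,l,st,c=cv2.connectedComponentsWithStats(((Z>.1)&(Z<.125)).astype(np.uint8))
for i in range(1,n):
    if st[i,4]<300: continue
    P=W[l==i]; r=cv2.minAreaRect((P[:,:2]*1000).astype(np.float32)); print(st[i],P.mean(0).round(4),np.round(r[0],1),np.round(r[1],1),round(r[2],1))
E
```

```text
time: 2.22
tcp_pos: [0.4824, 0.2259, 0.2308]
ee_rot: [0.0, 0.996, -0.094, -0.001]
wrist_force: [-0.6, -0.4, 0.5]
width: 0.0342
gripper_force: 0.0
[ 543   26   68   71 3279] [ 0.5599 -0.0042  0.1156] [558.8 -10.4] [37.2 48.2] 87.8
[ 149  133   38  112 2311] [0.5183 0.3698 0.1127] [514.9 372.5] [ 14.5 110.5] 78.9
[ 259  138   20  111 1649] [0.4963 0.2745 0.1145] [492.3 276.4] [ 12.7 110.8] 78.4
[ 314  142   15  110 1394] [0.4836 0.2261 0.1155] [479.4 227. ] [ 12.4 110.4] 78.1
[ 205  149   30  109 1896] [0.4954 0.3243 0.1135] [491.5 326.7] [ 13.2 110.5] 79.1
```

View pics/w1.png

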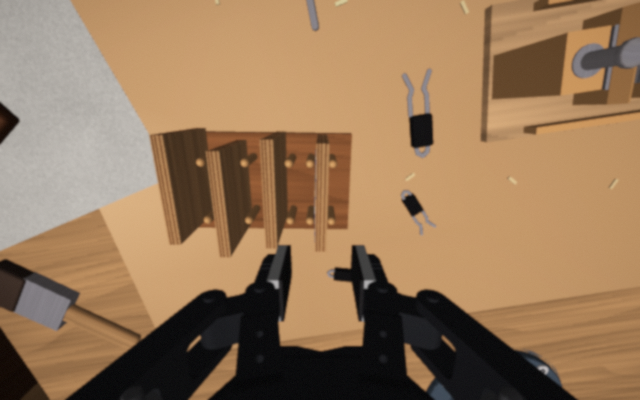

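Wrist view: the four block tops span columns 155–330. The nearest block, at (322,195), is in line with the fingers, and the pin is at (590,60). Now I'll descend, grip and lift.

```bash
python3 -m jog '[[0,0,-5,0,0.4],[0,0,-5,0,0.4],[0,0,-4.7,0,0.4],[0,0,0,0,0.4]]' ; python3 -m jog '[[0,0,0,0,0],[0,0,0,0,0],[0,0,0,0,0],[0,0,0,0,0]]'; python3 -m jog '[[0,0,1,0,0],[0,0,3,0,0],[0,0,4,0,0],[0,0,4,0,0],[0,0,4,0,0]]'; python3 -m jog '[[0,0,1,0,0],[0,0,0,0,0]]'
```

```text
time: 2.78
tcp_pos: [0.4811, 0.2247, 0.0823]
ee_rot: [0.001, 0.996, -0.095, -0.003]
wrist_force: [0.1, -0.7, 1.3]
width: 0.0344
gripper_force: 0.0
time: 3.28
tcp_pos: [0.4842, 0.2266, 0.0865]
ee_rot: [-0.001, 0.996, -0.094, 0.002]
wrist_force: [0.2, -1.9, 9.4]
width: 0.0113
gripper_force: 59.8
time: 3.9
tcp_pos: [0.4826, 0.2262, 0.2467]
ee_rot: [-0.0, 0.996, -0.094, 0.0]
wrist_force: [0.0, 0.6, -0.9]
width: 0.0108
gripper_force: 58.4
time: 4.15
tcp_pos: [0.4827, 0.2262, 0.2545]
ee_rot: [-0.0, 0.996, -0.094, 0.0]
wrist_force: [0.6, -0.2, -0.6]
width: 0.0111
gripper_force: 58.5
```

```bash
python3 -m jog '[[0.78,-5.11,0,0.0167,0],[0.78,-5.11,0,0.0167,0],[0.78,-5.11,0,0.0167,0],[0.78,-5.11,0,0.0167,0],[0.78,-5.11,0,0.0167,0]]' >/dev/null; python3 -m jog '[[0.78,-5.11,0,0.0167,0],[0.78,-5.11,0,0.0167,0],[0.78,-5.11,0,0.0167,0],[0.78,-5.11,0,0.0167,0],[0,0,-3,0,0]]' >/dev/null; python3 -m jog '[[0,0,-4,0,0],[0,0,0,0,0],[0,0,0,0,0],[0,0,0,0,0]]'
python3 - <<'E'
from h import *
s,im,d=shot('top'); W=cloud('top',d); Z=W[...,2]
cv2.imwrite('pics/t2.png',cv2.resize(im[150:240,310:490],None,fx=4,fy=4,interpolation=2))
s,im,d=shot('wrist','w2')
s,im,d=shot('scene'); cv2.imwrite('pics/s2.png',cv2.resize(im[100:260,170:370],None,fx=4,fy=3.7,interpolation=2))
E
```

```text
time: 5.9
tcp_pos: [0.5537, -0.2338, 0.1858]
ee_rot: [0.0, 1.0, -0.019, 0.001]
wrist_force: [-0.4, 0.7, -0.9]
width: 0.0109
gripper_force: 58.8
```

View pics/s2.png

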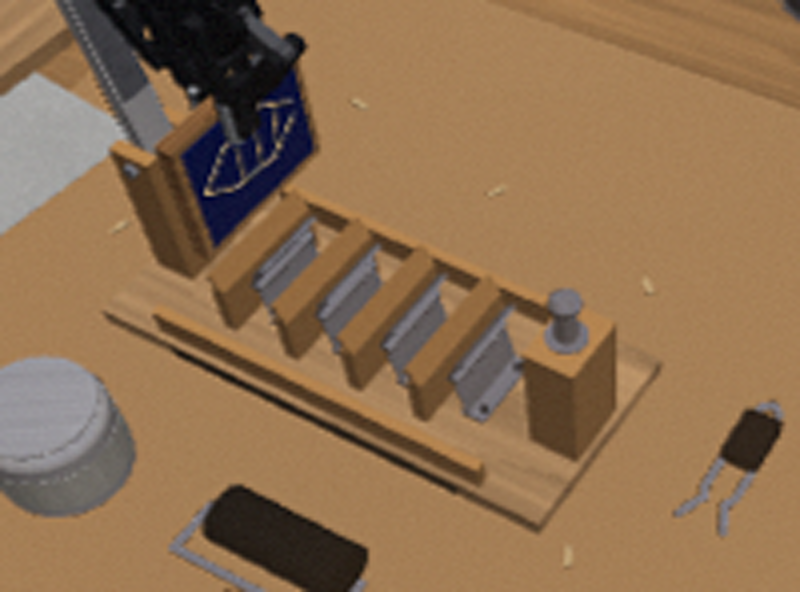

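The block hangs over slot 1, with its lower edge at crop (215,240). The leaf and backrest are visible below it. I'll lower in stages and watch the force.

```bash
python3 -m jog '[[0,0,-3,0,0],[0,0,-2.5,0,0],[0,0,-1,0,0],[0,0,0,0,0]]' ; python3 -m jog '[[0,0,-1,0,0],[0,0,-1,0,0],[0,0,-0.5,0,0],[0,0,0,0,0]]'; python3 -m jog '[[0,0,-0.5,0,0],[0,0,-0.4,0,0],[0,0,-0.2,0,0],[0,0,0,0,0],[0,0,0,0,0]]'
```

```text
time: 6.55
tcp_pos: [0.5531, -0.234, 0.1193]
ee_rot: [0.0, 1.0, -0.019, -0.0]
wrist_force: [-0.1, -3.1, -4.5]
width: 0.011
gripper_force: 58.4
time: 7.05
tcp_pos: [0.5533, -0.2339, 0.0943]
ee_rot: [0.0, 1.0, -0.019, 0.0]
wrist_force: [1.2, -4.6, -3.9]
width: 0.0112
gripper_force: 58.5
time: 7.68
tcp_pos: [0.5537, -0.2345, 0.0865]
ee_rot: [0.001, 1.0, -0.019, 0.001]
wrist_force: [-11.6, -3.0, 28.4]
width: 0.0106
gripper_force: 63.2
```

```bash
python3 -m jog '[[0,0,0.3,0,0],[0,0,0,0,0.3],[0,0,0,0,0.3],[0,0,0,0,0.3]]'; python3 -m jog '[[0,0,2,0,0.3],[0,0,5,0,0.3],[0,0,5,0,0.3],[0,0,5,0,0.3],[0,0,0,0,0.3]]';  python3 -m jog '[[-0.58,5.1,0,-0.015,0.4],[-0.58,5.1,0,-0.015,0.4],[-0.58,5.1,0,-0.015,0.4],[-0.58,5.1,0,-0.015,0.4],[-0.58,5.1,0,-0.015,0.4]]' >/dev/null;  python3 -m jog '[[-0.58,5.1,0,-0.015,0.4],[-0.58,5.1,0,-0.015,0.4],[-0.58,5.1,0,-0.015,0.4],[-0.58,5.1,0,-0.015,0.4],[-0.58,5.1,0,-0.015,0.4]]' >/dev/null; python3 -m jog '[[0,0,0,0,0.4],[0,0,0,0,0.4]]'
cat > chk.py <<'E'
from h import *
import sys
s,im,d=shot('top','top_'+sys.argv[1]); W=cloud('top',d); Z=W[...,2]
O=np.array([.5559,-.1598]); y=np.array([.04,.9992]); x=np.array([.9992,-.04])
def seg(zl,zh,box,mn):
    m=(Z>zl)&(Z<zh)&(W[...,0]>box[0])&(W[...,0]<box[1])&(W[...,1]>box[2])&(W[...,1]<box[3])
    n,l,st,c=cv2.connectedComponentsWithStats(m.astype(np.uint8))
    for i in range(1,n):
        if st[i,4]<mn: continue
        P=W[l==i]; r=cv2.minAreaRect((P[:,:2]*1000).astype(np.float32)); c0=np.array(r[0])/1000-O
        print(st[i,4],np.round(r[0],1),np.round(r[1],1),round(r[2],1),'z90',np.percentile(P[:,2],90).round(4),'rackxy',np.round([c0@x*1e3,c0@y*1e3],1))
print('dry');seg(.1,.13,(.4,.6,.17,.42),60)
print('rack');seg(.095,.14,(.48,.63,-.29,-.05),60)
E
python3 chk.py a
```

```text
time: 8.18
tcp_pos: [0.553, -0.2332, 0.086]
ee_rot: [-0.0, 1.0, -0.019, -0.0]
wrist_force: [-0.2, 0.5, 0.5]
width: 0.0256
gripper_force: 0.0
time: 8.8
tcp_pos: [0.5544, -0.2341, 0.2602]
ee_rot: [0.001, 1.0, -0.019, 0.003]
wrist_force: [0.4, 0.5, 0.2]
width: 0.0255
gripper_force: 0.0
time: 10.3
tcp_pos: [0.4947, 0.276, 0.2553]
ee_rot: [0.0, 0.996, -0.094, -0.001]
wrist_force: [1.2, -1.0, 0.8]
width: 0.0339
gripper_force: 0.0
dry
274 [495.3 275.7] [ 13.3 109.9] 78.1 z90 0.1165 rackxy [-77.9 432.7]
96 [534.  319.1] [13.6 29.4] 81.2 z90 0.1162 rackxy [-41.1 477.7]
rack
398 [ 552.1 -233.7] [ 13.9 109.8] 87.7 z90 0.1177 rackxy [ -0.8 -74. ]
```

```bash
python3 -m jog '[[0,0,-5.5,0,0.4],[0,0,-5.5,0,0.4],[0,0,-5.9,0,0.4],[0,0,0,0,0.4]]' ; python3 -m jog '[[0,0,0,0,0],[0,0,0,0,0],[0,0,0,0,0],[0,0,0,0,0]]'; python3 -m jog '[[0,0,1,0,0],[0,0,4,0,0],[0,0,4,0,0],[0,0,4,0,0],[0,0,4,0,0]]'; python3 -m jog '[[0.67,-5.11,0,0.0167,0],[0.67,-5.11,0,0.0167,0],[0.67,-5.11,0,0.0167,0],[0.67,-5.11,0,0.0167,0],[0.67,-5.11,0,0.0167,0]]' >/dev/null; python3 -m jog '[[0.67,-5.11,0,0.0167,0],[0.67,-5.11,0,0.0167,0],[0.67,-5.11,0,0.0167,0],[0.67,-5.11,0,0.0167,0],[0,0,-3,0,0]]' >/dev/null; python3 -m jog '[[0,0,-4,0,0],[0,0,0,0,0],[0,0,0,0,0],[0,0,0,0,0]]'
```

```text
time: 10.85
tcp_pos: [0.4931, 0.2743, 0.084]
ee_rot: [0.002, 0.996, -0.095, -0.003]
wrist_force: [-0.6, -0.0, -0.4]
width: 0.0341
gripper_force: 0.0
time: 11.35
tcp_pos: [0.4965, 0.2765, 0.0899]
ee_rot: [-0.001, 0.996, -0.094, 0.002]
wrist_force: [0.9, -3.9, 9.7]
width: 0.0108
gripper_force: 62.7
time: 11.98
tcp_pos: [0.4948, 0.2765, 0.26]
ee_rot: [-0.0, 0.996, -0.094, 0.001]
wrist_force: [-0.7, 0.9, -1.2]
width: 0.0107
gripper_force: 61.2
time: 13.72
tcp_pos: [0.5562, -0.1837, 0.1893]
ee_rot: [0.001, 1.0, -0.019, 0.001]
wrist_force: [-0.0, -0.0, -1.1]
width: 0.0113
gripper_force: 61.3
```

```bash
python3 -m jog '[[0,0,-3,0,0],[0,0,-2.5,0,0],[0,0,-1,0,0],[0,0,0,0,0]]' ; python3 -m jog '[[0,0,-1,0,0],[0,0,-1,0,0],[0,0,-0.5,0,0],[0,0,0,0,0]]'; python3 -m jog '[[0,0,-0.5,0,0],[0,0,-0.4,0,0],[0,0,-0.3,0,0],[0,0,0,0,0],[0,0,0,0,0]]'
```

```text
time: 14.22
tcp_pos: [0.5557, -0.1839, 0.1228]
ee_rot: [0.0, 1.0, -0.019, 0.0]
wrist_force: [0.8, -4.1, -4.1]
width: 0.0111
gripper_force: 60.9
time: 14.72
tcp_pos: [0.5553, -0.1837, 0.0966]
ee_rot: [0.0, 1.0, -0.019, -0.0]
wrist_force: [0.6, -5.4, -3.4]
width: 0.011
gripper_force: 61.2
time: 15.35
tcp_pos: [0.5558, -0.1848, 0.0897]
ee_rot: [0.001, 1.0, -0.019, 0.001]
wrist_force: [-19.9, -4.3, 49.3]
width: 0.0109
gripper_force: 69.0
```

```bash
python3 -m jog '[[0,0,0.4,0,0],[0,0,0,0,0.3],[0,0,0,0,0.3],[0,0,0,0,0.3]]'; python3 -m jog '[[0,0,2,0,0.3],[0,0,5,0,0.3],[0,0,5,0,0.3],[0,0,5,0,0.3],[0,0,0,0,0.3]]' >/dev/null;  python3 -m jog '[[-0.61,5.1,0,-0.015,0.4],[-0.61,5.1,0,-0.015,0.4],[-0.61,5.1,0,-0.015,0.4],[-0.61,5.1,0,-0.015,0.4],[-0.61,5.1,0,-0.015,0.4]]' >/dev/null;  python3 -m jog '[[-0.61,5.1,0,-0.015,0.4],[-0.61,5.1,0,-0.015,0.4],[-0.61,5.1,0,-0.015,0.4],[-0.61,5.1,0,-0.015,0.4],[-0.61,5.1,0,-0.015,0.4]]' >/dev/null; python3 -m jog '[[0,0,0,0,0.4],[0,0,0,0,0.4]]'; python3 chk.py b
```

```text
time: 15.85
tcp_pos: [0.5552, -0.1831, 0.0888]
ee_rot: [-0.0, 1.0, -0.019, -0.0]
wrist_force: [-0.4, -0.3, 0.2]
width: 0.0257
gripper_force: 0.0
time: 17.98
tcp_pos: [0.494, 0.3261, 0.2582]
ee_rot: [0.001, 0.996, -0.093, -0.001]
wrist_force: [0.3, -1.0, 0.3]
width: 0.0343
gripper_force: 0.0
dry
211 [541.5 368.1] [14.4 62.2] 79.2 z90 0.1169 rackxy [-35.5 526.9]
362 [494.4 325.9] [ 13.5 109.6] 79.0 z90 0.1165 rackxy [-80.9 482.9]
rack
370 [ 554.8 -183.8] [ 13.6 109.5] 87.4 z90 0.1177 rackxy [ -0.2 -24.1]
394 [ 551.9 -233.2] [ 14.2 109.1] 88.5 z90 0.1174 rackxy [ -1.1 -73.5]
```

```bash
python3 -m jog '[[0,0,-5.5,0,0.4],[0,0,-5.5,0,0.4],[0,0,-6.2,0,0.4],[0,0,0,0,0.4]]' >/dev/null ; python3 -m jog '[[0,0,0,0,0],[0,0,0,0,0],[0,0,0,0,0],[0,0,0,0,0]]'; python3 -m jog '[[0,0,1,0,0],[0,0,4,0,0],[0,0,4,0,0],[0,0,4,0,0],[0,0,4,0,0]]'; python3 -m jog '[[0.7,-5.11,0,0.0167,0],[0.7,-5.11,0,0.0167,0],[0.7,-5.11,0,0.0167,0],[0.7,-5.11,0,0.0167,0],[0.7,-5.11,0,0.0167,0]]' >/dev/null; python3 -m jog '[[0.7,-5.11,0,0.0167,0],[0.7,-5.11,0,0.0167,0],[0.7,-5.11,0,0.0167,0],[0.7,-5.11,0,0.0167,0],[0,0,-3,0,0]]' >/dev/null; python3 -m jog '[[0,0,-4,0,0],[0,0,0,0,0],[0,0,0,0,0],[0,0,0,0,0]]'
```

```text
time: 19.02
tcp_pos: [0.4959, 0.327, 0.0901]
ee_rot: [-0.001, 0.996, -0.094, 0.002]
wrist_force: [1.4, -1.7, 7.9]
width: 0.0111
gripper_force: 62.5
time: 19.65
tcp_pos: [0.4941, 0.3264, 0.26]
ee_rot: [-0.0, 0.996, -0.094, 0.0]
wrist_force: [-0.2, 0.4, -1.2]
width: 0.0108
gripper_force: 61.2
time: 21.4
tcp_pos: [0.5582, -0.1335, 0.1893]
ee_rot: [0.0, 1.0, -0.019, 0.001]
wrist_force: [0.0, 0.2, -0.4]
width: 0.0113
gripper_force: 61.2
```

```bash
python3 -m jog '[[0,0,-3,0,0],[0,0,-2.5,0,0],[0,0,-1,0,0],[0,0,0,0,0]]' ; python3 -m jog '[[0,0,-1,0,0],[0,0,-1,0,0],[0,0,-0.5,0,0],[0,0,0,0,0]]'; python3 -m jog '[[0,0,-0.5,0,0],[0,0,-0.3,0,0],[0,0,-0.2,0,0],[0,0,0,0,0],[0,0,0,0,0]]'
```

```text
time: 21.9
tcp_pos: [0.5576, -0.1338, 0.1227]
ee_rot: [0.0, 1.0, -0.019, 0.0]
wrist_force: [0.4, -5.1, -2.8]
width: 0.0108
gripper_force: 60.9
time: 22.4
tcp_pos: [0.5577, -0.1337, 0.0975]
ee_rot: [0.0, 1.0, -0.019, 0.0]
wrist_force: [0.9, -4.6, -3.4]
width: 0.0111
gripper_force: 60.9
time: 23.02
tcp_pos: [0.5581, -0.1341, 0.0901]
ee_rot: [0.001, 1.0, -0.019, 0.001]
wrist_force: [-9.8, -4.8, 24.1]
width: 0.0113
gripper_force: 64.8
```

```bash
python3 -m jog '[[0,0,0.2,0,0],[0,0,0,0,0.3],[0,0,0,0,0.3],[0,0,0,0,0.3]]'; python3 -m jog '[[0,0,2,0,0.3],[0,0,5,0,0.3],[0,0,5,0,0.3],[0,0,5,0,0.3],[0,0,0,0,0.3]]' >/dev/null;  python3 -m jog '[[-0.4,5.06,0,-0.015,0.4],[-0.4,5.06,0,-0.015,0.4],[-0.4,5.06,0,-0.015,0.4],[-0.4,5.06,0,-0.015,0.4],[-0.4,5.06,0,-0.015,0.4]]' >/dev/null;  python3 -m jog '[[-0.4,5.06,0,-0.015,0.4],[-0.4,5.06,0,-0.015,0.4],[-0.4,5.06,0,-0.015,0.4],[-0.4,5.06,0,-0.015,0.4],[-0.4,5.06,0,-0.015,0.4]]' >/dev/null; python3 -m jog '[[0,0,0,0,0.4],[0,0,0,0,0.4]]'; python3 chk.py c
```

```text
time: 23.52
tcp_pos: [0.5573, -0.1331, 0.0892]
ee_rot: [-0.0, 1.0, -0.019, -0.0]
wrist_force: [-0.2, -0.2, -0.6]
width: 0.0259
gripper_force: 0.0
time: 25.65
tcp_pos: [0.517, 0.3722, 0.2582]
ee_rot: [0.001, 0.996, -0.093, -0.001]
wrist_force: [0.4, 0.3, -0.4]
width: 0.0338
gripper_force: 0.0
dry
381 [518.1 372.6] [ 14.1 109.6] 79.3 z90 0.1169 rackxy [-59.  530.5]
rack
336 [ 557.1 -133.9] [ 13.  108.5] 87.5 z90 0.1173 rackxy [ 0.2 26. ]
369 [ 554.7 -183.7] [ 13.7 109.1] 87.1 z90 0.1175 rackxy [ -0.3 -23.9]
395 [ 552.1 -233.1] [ 14.6 109.5] 88.8 z90 0.1181 rackxy [ -0.8 -73.4]
```

```bash
python3 -m jog '[[0,0,-5.5,0,0.4],[0,0,-5.5,0,0.4],[0,0,-6.2,0,0.4],[0,0,0,0,0.4]]' >/dev/null ; python3 -m jog '[[0,0,0,0,0],[0,0,0,0,0],[0,0,0,0,0],[0,0,0,0,0]]'; python3 -m jog '[[0,0,1,0,0],[0,0,4,0,0],[0,0,4,0,0],[0,0,4,0,0],[0,0,4,0,0]]'; python3 -m jog '[[0.46,-5.07,0,0.0167,0],[0.46,-5.07,0,0.0167,0],[0.46,-5.07,0,0.0167,0],[0.46,-5.07,0,0.0167,0],[0.46,-5.07,0,0.0167,0]]' >/dev/null; python3 -m jog '[[0.46,-5.07,0,0.0167,0],[0.46,-5.07,0,0.0167,0],[0.46,-5.07,0,0.0167,0],[0.46,-5.07,0,0.0167,0],[0,0,-3,0,0]]' >/dev/null; python3 -m jog '[[0,0,-4,0,0],[0,0,0,0,0],[0,0,0,0,0],[0,0,0,0,0]]'
```

```text
time: 26.7
tcp_pos: [0.5189, 0.3732, 0.0904]
ee_rot: [-0.001, 0.996, -0.093, 0.002]
wrist_force: [1.9, -1.5, 8.8]
width: 0.0108
gripper_force: 63.1
time: 27.32
tcp_pos: [0.5171, 0.3725, 0.26]
ee_rot: [-0.0, 0.996, -0.093, 0.0]
wrist_force: [0.2, -0.1, -0.5]
width: 0.0108
gripper_force: 61.8
time: 29.08
tcp_pos: [0.5596, -0.0837, 0.1892]
ee_rot: [0.0, 1.0, -0.018, 0.001]
wrist_force: [0.3, -0.5, 0.2]
width: 0.0109
gripper_force: 61.8
```

```bash
python3 -m jog '[[0,0,-3,0,0],[0,0,-2.5,0,0],[0,0,-1,0,0],[0,0,0,0,0]]' ; python3 -m jog '[[0,0,-1,0,0],[0,0,-1,0,0],[0,0,-0.5,0,0],[0,0,0,0,0]]'; python3 -m jog '[[0,0,-0.5,0,0],[0,0,-0.3,0,0],[0,0,-0.2,0,0],[0,0,0,0,0],[0,0,0,0,0]]';python3 -m jog '[[0,0,0.2,0,0],[0,0,0,0,0.3],[0,0,0,0,0.3],[0,0,0,0,0.3]]'; python3 -m jog '[[0,0,2,0,0.3],[0,0,5,0,0.3],[0,0,5,0,0.3],[0,0,5,0,0.3],[0,0,0,0,0.3]]'
python3 - <<'E'
from h import *
s,im,d=shot('wrist','w5'); s,im,d=shot('scene','s5')
W=cloud('scene',d); np.save('Ws5.npy',W)
E
```

```text
time: 29.58
tcp_pos: [0.559, -0.0841, 0.1227]
ee_rot: [0.0, 1.0, -0.018, 0.0]
wrist_force: [0.3, -4.1, -3.9]
width: 0.0111
gripper_force: 61.4
time: 30.08
tcp_pos: [0.5588, -0.0839, 0.0968]
ee_rot: [0.0, 1.0, -0.019, 0.0]
wrist_force: [0.1, -4.9, -2.2]
width: 0.0105
gripper_force: 61.5
time: 30.7
tcp_pos: [0.5591, -0.0843, 0.0903]
ee_rot: [0.001, 1.0, -0.018, 0.001]
wrist_force: [-15.8, -4.6, 36.0]
width: 0.0108
gripper_force: 67.2
time: 31.2
tcp_pos: [0.5587, -0.0834, 0.089]
ee_rot: [-0.0, 1.0, -0.018, -0.0]
wrist_force: [-0.2, -0.0, -0.2]
width: 0.0255
gripper_force: 0.0
time: 31.82
tcp_pos: [0.5603, -0.0839, 0.263]
ee_rot: [0.001, 1.0, -0.018, 0.003]
wrist_force: [0.6, -0.3, -0.5]
width: 0.0258
gripper_force: 0.0
```

View pics/s5.png

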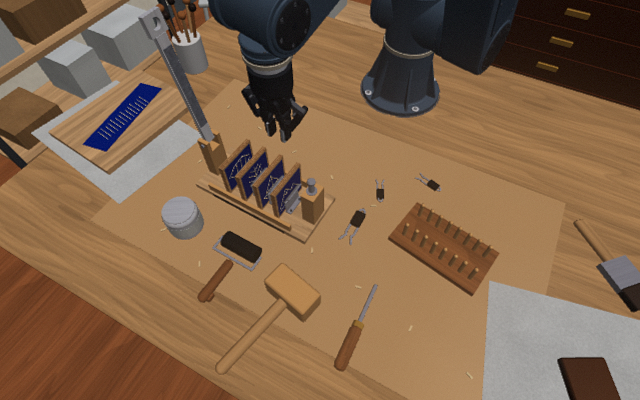

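All four blocks are seated side by side in the carrying rack (blue faces at (237,165)–(285,190)) and the drying rack is empty. The bar still stands up, leaning outwards to (155,25). I'll go behind the bar with the fingers shut.

```bash
python3 chk.py d; python3 -m jog '[[0,0,4.6,0,0],[0,0,4.6,0,0],[-3,-2,4.5,0,0],[-4,-4.5,0,0,0],[-3,-5,0,0,0]]' ; python3 -m jog '[[0,-5.5,0,0,0],[0,-5.5,0,0,0],[0,-5.5,0,0,0],[0,-5,0,0,0],[0,0,0,0,0]]';python3 -m jog '[[3,-0.6,0,0,0],[3,0,0,0,0],[3,0,0,0,0],[0,0,-2.8,0,0],[0,0,0,0,0]]'
python3 - <<'E'
from h import *
s,im,d=shot('scene','s6'); s,im,d=shot('top','t6')
W=cloud('top',d); Z=W[...,2]; m=(Z>.15)&(abs(W[...,0]-.55)<.012)&(W[...,1]<-.29)&(W[...,1]>-.375)
P=W[m]; 
for a in np.arange(.16,.46,.03):
    q=P[abs(P[:,2]-a)<.01]
    if len(q): print(a.round(2),q.mean(0).round(4),len(q))
E
```

```text
dry
rack
126 [ 522.6 -132.2] [12.7 39.1] 89.3 z90 0.1172 rackxy [-34.4  26.3]
131 [ 520.8 -181.7] [11.7 41.2] 89.6 z90 0.1181 rackxy [-34.2 -23.3]
time: 32.6
tcp_pos: [0.4574, -0.1994, 0.3953]
ee_rot: [-0.0, 1.0, -0.018, -0.001]
wrist_force: [0.6, 0.2, 0.5]
width: -0.0001
gripper_force: 0.0
time: 33.22
tcp_pos: [0.458, -0.4163, 0.393]
ee_rot: [-0.001, 1.0, -0.02, -0.002]
wrist_force: [-0.4, 0.0, -0.4]
width: 0.0002
gripper_force: 0.0
time: 33.85
tcp_pos: [0.5486, -0.4184, 0.365]
ee_rot: [-0.002, 1.0, -0.018, -0.002]
wrist_force: [0.1, -0.3, 0.3]
width: -0.0001
gripper_force: 0.0
0.16 [ 0.5502 -0.3085  0.1607] 55
0.19 [ 0.5492 -0.3108  0.1895] 59
0.22 [ 0.5495 -0.3151  0.2201] 67
0.25 [ 0.5497 -0.3191  0.2507] 74
0.28 [ 0.5497 -0.3233  0.2804] 79
0.31 [ 0.5497 -0.3271  0.3099] 89
0.34 [ 0.5494 -0.3313  0.3398] 108
0.37 [ 0.5492 -0.336   0.3704] 129
0.4 [ 0.5493 -0.3431  0.4025] 187
0.43 [ 0.5503 -0.3491  0.4357] 147
0.46 [ 0.5512 -0.3647  0.4608] 249
```

View pics/s6.png

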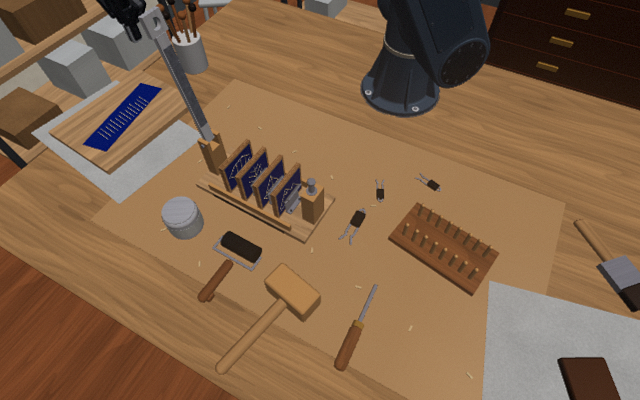

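The gripper is behind the bar's top at about (130,15) in the view, and the bar is still upright. Now I'll sweep it down.

```bash
python3 -m jog '[[0,4,0,0,0],[0,3,0.2,0,0],[0,2,0.2,0,0],[0,2,0.2,0,0],[0,2,0.1,0,0]]'; python3 -m jog '[[0,2.4,-0.7,0,0],[0,2.4,-0.7,0,0],[0,2.4,-0.8,0,0],[0,2,-1.3,0,0],[0,2.1,-1.4,0,0]]';python3 -m jog '[[0,2.1,-1.5,0,0],[0,1.6,-1.9,0,0],[0,1.5,-2,0,0],[0,1.5,-2,0,0]]'
python3 - <<'E'
from h import *
s,im,d=shot('scene'); cv2.imwrite('pics/s7.png',im[40:300,100:400])
E
```

```text
time: 34.58
tcp_pos: [0.5487, -0.289, 0.3756]
ee_rot: [0.0, 1.0, -0.019, 0.0]
wrist_force: [-0.1, -2.1, -0.2]
width: -0.0001
gripper_force: 0.0
time: 35.2
tcp_pos: [0.5488, -0.1757, 0.3262]
ee_rot: [0.0, 1.0, -0.019, 0.0]
wrist_force: [1.4, -0.8, 0.4]
width: 0.0
gripper_force: 0.5
time: 35.7
tcp_pos: [0.5487, -0.1088, 0.2518]
ee_rot: [-0.0, 1.0, -0.019, 0.0]
wrist_force: [0.6, 0.4, -0.0]
width: -0.0001
gripper_force: 0.3
```

View pics/s7.png

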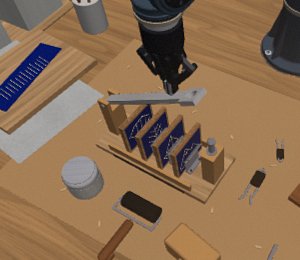

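The bar is well on its way down, with its eye at crop (195,97) just above the pin at (212,145). I'll press it the rest of the way.

```bash
python3 -m jog '[[0.3,0.8,-2,0,0],[0.3,0.8,-2,0,0],[0.2,0.8,-2,0,0],[0,0.5,-2,0,0],[0,0.5,-1.5,0,0]]'; python3 -m jog '[[0,0,-1.2,0,0],[0,0,-0.8,0,0],[0,0,-0.5,0,0],[0,0,-0.3,0,0],[0,0,0,0,0]]'
```

```text
time: 36.38
tcp_pos: [0.5567, -0.0755, 0.1568]
ee_rot: [-0.0, 1.0, -0.019, -0.0]
wrist_force: [-0.5, -0.9, 0.2]
width: 0.0004
gripper_force: 0.1
time: 37.0
tcp_pos: [0.5569, -0.0759, 0.1309]
ee_rot: [0.0, 1.0, -0.019, 0.0]
wrist_force: [-6.8, -0.0, 16.7]
width: 0.0004
gripper_force: 7.9
```

```bash
python3 -m jog '[[0,0,4,0,0],[0,0,4,0,0],[0,0,4,0,0],[-1.9,5.5,0,0,0.4],[-1.9,5.5,0,0,0.4]]' >/dev/null; python3 -m jog '[[-4.9,5.6,0,0,0.4],[0,0,0,0,0.4],[0,0,0,0,0.4]]'
cat > clip.py <<'E'
from h import *
import sys
s,im,d=shot('wrist'); W=cloud('wrist',d,s); Z=W[...,2]
g=im.max(2); m=(g<50)&(np.abs(W[...,0]-.51)<.1)&(np.abs(W[...,1]-.09)<.08)&(Z<.03)
K,T=ext('wrist',s)
n,l,st,c=cv2.connectedComponentsWithStats(m.astype(np.uint8))
for i in range(1,n):
    if st[i,4]<60: continue
    ys,xs=np.where(l==i); P=np.array([ray('wrist',u,v,.016,s) for u,v in zip(xs,ys)]); r=cv2.minAreaRect((P[:,:2]*1000).astype(np.float32))
    print('grip',st[i],np.round(r[0],1),np.round(r[1],1),round(r[2],1),'zmed',np.nanmedian(Z[l==i]))
# legs: greyish pixels
hsv=cv2.cvtColor(im,cv2.COLOR_BGR2HSV); k=(hsv[...,1]<75)&(g>60)&(np.abs(W[...,0]-.53)<.08)&(np.abs(W[...,1]-.09)<.06)
n,l,st,c=cv2.connectedComponentsWithStats(k.astype(np.uint8))
for i in range(1,n):
    if st[i,4]<25: continue
    ys,xs=np.where(l==i); P=np.array([ray('wrist',u,v,.003,s) for u,v in zip(xs,ys)]); print('leg',st[i],P[:,:2].min(0).round(4),P[:,:2].max(0).round(4),'tip',P[P[:,0].argmax()][:2].round(4),'base',P[P[:,0].argmin()][:2].round(4))
v,u=[int(t) for t in c[0]][:2]
cv2.imwrite('pics/%s.png'%sys.argv[1],im)
E
python3 clip.py w8
python3 - <<'E'
from h import *
s,im,d=shot('top'); W=cloud('top',d); 
m=(np.abs(W[...,0]-.555)<.05)&(W[...,1]>-.29)&(W[...,1]<.03)&(W[...,2]>.1); P=W[m]
for y in np.arange(-.28,.02,.025):
    q=P[abs(P[:,1]-y)<.006]; q=q[q[:,2]>.122]
    if len(q): print(y.round(3),np.median(q,0).round(4),np.ptp(q[:,0]).round(3))
q=P[(P[:,2]>.148)]; r=cv2.minAreaRect((q[:,:2]*1000).astype(np.float32)); print('head',r,q.mean(0),np.percentile(q[:,2],80))
E
```

```text
time: 38.0
tcp_pos: [0.4781, 0.0812, 0.2498]
ee_rot: [0.0, 1.0, -0.018, 0.001]
wrist_force: [1.1, 0.3, -0.4]
width: 0.0344
gripper_force: 0.0
grip [305 132  17  28 461] [514.2  90.7] [21.5 35.6] 87.9 zmed 0.016941279540158782
grip [296 204  16  14 140] [420.  109.5] [23.  15.1] 22.4 zmed 0.012388720687520144
leg [299  90  10  42 182] [0.5326 0.0952] [0.5846 0.1064] tip [0.5846 0.1047] base [0.5326 0.0983]
leg [316  90  10  42 188] [0.5319 0.0723] [0.5836 0.0848] tip [0.5836 0.0748] base [0.5319 0.0793]
leg [307 160  14  11  94] [0.4785 0.0821] [0.4931 0.1008] tip [0.4931 0.1003] base [0.4785 0.0897]
leg [267 246  20  43 348] [0.2842 0.1399] [0.3606 0.1754] tip [0.3606 0.1508] base [0.2842 0.1604]
leg [356 246  19  43 346] [0.2789 0.0016] [0.3563 0.0311] tip [0.3563 0.0311] base [0.2789 0.0127]
-0.28 [ 0.5495 -0.2801  0.1308] 0.024
-0.255 [ 0.5498 -0.2549  0.131 ] 0.024
-0.23 [ 0.5532 -0.2301  0.1314] 0.026
-0.205 [ 0.5536 -0.205   0.1307] 0.025
-0.18 [ 0.5529 -0.1801  0.1312] 0.025
-0.155 [ 0.5556 -0.1553  0.1308] 0.026
-0.13 [ 0.5557 -0.1295  0.1311] 0.025
-0.105 [ 0.557  -0.1049  0.1309] 0.024
-0.08 [ 0.5594 -0.0804  0.1307] 0.025
-0.055 [ 0.5588 -0.0544  0.1309] 0.025
-0.03 [ 0.5612 -0.0298  0.1313] 0.04
-0.005 [ 0.5634 -0.0054  0.1316] 0.04
0.02 [0.5144 0.0227 0.5452] 0.026
head ((539.2265014648438, 7.222137451171875), (23.93446159362793, 80.19506072998047), 52.867393493652344) [0.5286643  0.01417521 0.43661139] 0.5524057021931565
```

View pics/w8.png

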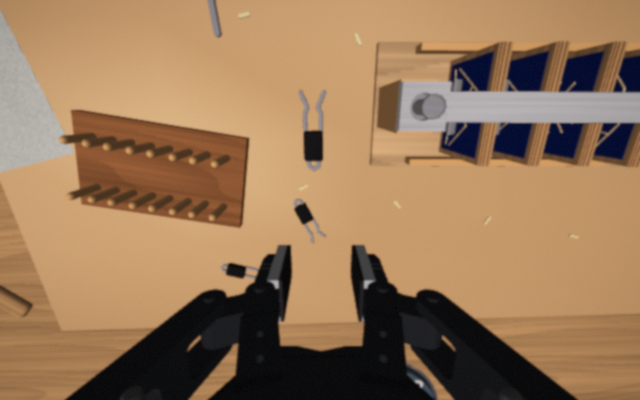

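The bar is down: its eye is round the pin at (430,105), and its top is at z=0.131 along the whole length. The large clip lies at (313,125) with its legs forward. I'll go down on its grip.

```bash
python3 - <<'E'
from h import *
s=env.observe(); print(ray('wrist',431,105,.158,s))
E
python3 -m jog '[[1.9,0.4,-5,0,0.5],[1.8,0.45,-5,0,0.5],[0,0,-5,0,0.5],[0,0,-3,0,0.5],[0,0,0,0,0.5]]'; python3 clip.py w9
```

```text
[ 0.55993999 -0.00980034  0.158     ]
time: 38.72
tcp_pos: [0.5139, 0.0888, 0.0674]
ee_rot: [0.0, 1.0, -0.019, -0.002]
wrist_force: [0.2, -0.1, -0.0]
width: 0.043
gripper_force: 0.0
grip [ 303  195   32   51 1541] [515.9  90.8] [23.3 40.7] 88.7 zmed 0.016656598607511813
grip [288 305  29  26 465] [424.7 109.2] [27.3 18.3] 24.3 zmed 0.011973619629074811
leg [292 127  20  70 558] [0.5317 0.0946] [0.5839 0.1075] tip [0.5839 0.1058] base [0.5317 0.1016]Traceback (most recent call last):
  File "clip.py", line 16, in <module>
    ys,xs=np.where(l==i); P=np.array([ray('wrist',u,v,.003,s) for u,v in zip(xs,ys)]); print('leg',st[i],P[:,:2].min(0).round(4),P[:,:2].max(0).round(4),'tip',P[P[:,0].argmax()][:2].round(4),'base',P[P[:,0].argmin()][:2].round(4))
                                      ~~~^^^^^^^^^^^^^^^^^^^^
  File "h.py", line 22, in ray
    K,T=ext(cam,s); r=T[:3,:3]@np.array([(u-K[2])/K[0],(v-K[3])/K[1],1]); o=T[:3,3]
        ~~~^^^^^^^
  File "h.py", line 9, in ext
    m=env.camera_model(cam)
ValueError: time passes only in moves, steps and waits
```

```bash
python3 -m jog '[[0.1,0.1,-3,0,0.5],[0,0,-2.2,0,0.5],[0,0,-1,0,0.5],[0,0,0,0,0.5]]'; python3 -m jog '[[0,0,0,0,0],[0,0,0,0,0],[0,0,0,0,0],[0,0,0,0,0]]';python3 -m jog '[[0,0,2,0,0],[0,0,4,0,0],[0,0,4,0,0],[0,0,4,0,0],[0,0,0,0,0]]'
sed -i 's/^def ext/import functools\n@functools.lru_cache\ndef cm(c): return env.camera_model(c)\ndef ext/; s/m=env.camera_model(cam)/m=cm(cam)/' h.py
python3 - <<'E'
from h import *
s,im,d=shot('wrist','w10')
E
```

```text
time: 39.28
tcp_pos: [0.5162, 0.0907, 0.008]
ee_rot: [-0.0, 1.0, -0.019, 0.0]
wrist_force: [-0.7, -0.0, 0.7]
width: 0.0425
gripper_force: 0.0
time: 39.78
tcp_pos: [0.5165, 0.0908, 0.0087]
ee_rot: [-0.0, 1.0, -0.018, 0.001]
wrist_force: [-1.2, -0.6, 5.7]
width: 0.024
gripper_force: 59.1
time: 40.4
tcp_pos: [0.5173, 0.091, 0.1509]
ee_rot: [-0.0, 1.0, -0.018, 0.003]
wrist_force: [-0.8, 0.3, -1.7]
width: 0.0236
gripper_force: 59.2
```

View pics/w10.png

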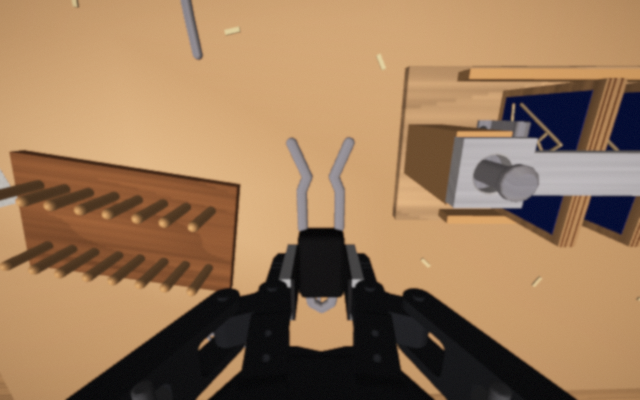

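The clip is held level: its tips are at (292,140) and (349,140), and the grip is between the pads. The pin head's top is at (519,183). I'll work out the relative offset.

Run:
```python
from h import *
s=env.observe(); a=ray('wrist',292,140,.145,s);b=ray('wrist',349,140,.145,s); p=ray('wrist',519,183,.158,s)
m=(a+b)/2; x=np.array([.9992,-.04]);y=np.array([.04,.9992])
o=m[:2]-.071*x+np.array([0,0]); print(m,p,'origin-tcp',o-s['tcp_pos'][:2],'pin from tipmid: along',(p-m)[:2]@x,'lat',(p-m)[:2]@y)
```

```text
[0.58290045 0.08896677 0.145     ] [ 0.5596835  -0.00884733  0.158     ] origin-tcp [-0.00430739  0.00096143] pin from tipmid: along -0.0192858141383803 lat -0.09866452362270967
```

```bash
python3 -m jog '[[-4.3,-1,0,0,0],[0,-4,0,0,0],[0,-4.6,0,0,0],[0,0,-0.5,0,0],[0,0,0,0,0]]'; python3 -m jog '[[0,0,0,0,0],[0,0,0,0,0]]'
python3 - <<'E'
from h import *
s,im,d=shot('wrist','w11'); W=cloud('wrist',d,s); Z=W[...,2]; print(s['tcp_pos'],s['time'])
cv2.imwrite('pics/w11c.png',cv2.resize(im[80:320,200:440],None,fx=2.5,fy=2.5,interpolation=2))
m=(Z>.150)&(Z<.165)&(np.abs(W[...,0]-.56)<.02)&(np.abs(W[...,1]+.011)<.025); P=W[m]
print('head',m.sum(),P.mean(0),cv2.minAreaRect((P[:,:2]*1000).astype(np.float32)), P[:,:2].min(0),P[:,:2].max(0))
E
```

```text
time: 41.08
tcp_pos: [0.4719, -0.0049, 0.1413]
ee_rot: [-0.0, 1.0, -0.019, -0.001]
wrist_force: [0.6, -0.2, 0.6]
width: 0.0241
gripper_force: 59.2
time: 41.32
tcp_pos: [0.4726, -0.0045, 0.1423]
ee_rot: [-0.0, 1.0, -0.018, -0.0]
wrist_force: [0.3, 0.2, -0.8]
width: 0.024
gripper_force: 59.2
[ 0.47262059 -0.00449573  0.14226881] 41.325
head 1635 [ 0.55871934 -0.01259819  0.15750437] ((558.67431640625, -12.734981536865234), (19.291465759277344, 19.1390380859375), 12.518383026123047) [ 0.54870062 -0.02228249] [ 0.5685902  -0.00280236]
```

View pics/w11c.png

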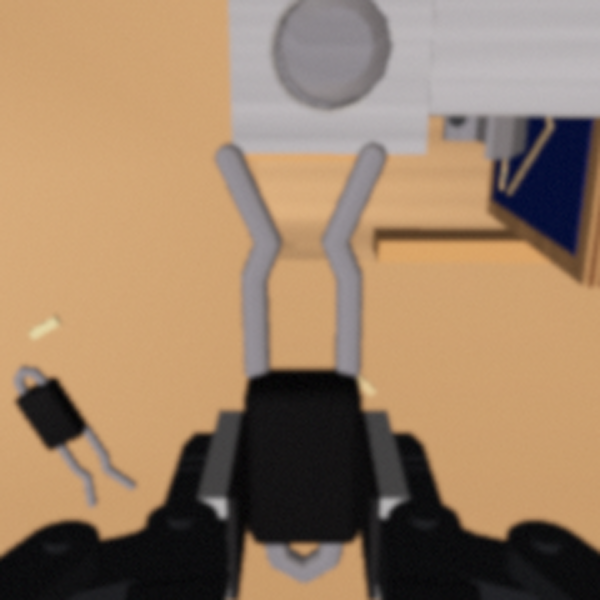

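The tips are at crop (229,155) and (373,155), just short of the pin head at (332,48). The clip needs about 4.5 mm towards -y and 3 mm up before I push it on.

```bash
python3 -m jog '[[0,-0.45,0.35,0,0],[0,0,0,0,0],[1,-0.04,0,0,0],[1,-0.04,0,0,0],[0,0,0,0,0]]'; python3 -m jog '[[0.7,-0.03,0,0,0],[0.5,-0.02,0,0,0],[0,0,0,0,0],[0,0,0,0,0]]';python3 -m jog '[[0.4,-0.02,0,0,0],[0.4,-0.02,0,0,0],[0.4,-0.01,0,0,0],[0.4,-0.01,0,0,0],[0,0,0,0,0]]'
```

```text
time: 42.0
tcp_pos: [0.4934, -0.0106, 0.1457]
ee_rot: [0.0, 1.0, -0.018, 0.0]
wrist_force: [-0.2, -1.0, -1.5]
width: 0.0237
gripper_force: 59.2
time: 42.5
tcp_pos: [0.5046, -0.0111, 0.1458]
ee_rot: [0.0, 1.0, -0.019, 0.0]
wrist_force: [0.4, -1.0, -0.9]
width: 0.0238
gripper_force: 59.2
time: 43.12
tcp_pos: [0.5212, -0.0115, 0.1459]
ee_rot: [-0.0, 1.0, -0.018, 0.0]
wrist_force: [0.4, -0.5, -0.1]
width: 0.0237
gripper_force: 59.2
```

```bash
python3 -m jog '[[0.3,-0.01,0,0,0],[0.2,-0.01,0,0,0],[0,0,0,0,0],[0,0,0,0,0]]'
python3 - <<'E'
from h import *
s,im,d=shot('wrist','w12'); W=cloud('wrist',d,s); Z=W[...,2]
cv2.imwrite('pics/w12c.png',cv2.resize(im[80:320,200:440],None,fx=2.5,fy=2.5,interpolation=2))
m=(Z>.152)&(Z<.165)&(np.abs(W[...,0]-.56)<.02)&(np.abs(W[...,1]+.011)<.025); P=W[m]; print('head',P.mean(0))
for uv in [(320,200)]: pass
E
```

```text
time: 43.62
tcp_pos: [0.5256, -0.0118, 0.1458]
ee_rot: [-0.0, 1.0, -0.019, -0.0]
wrist_force: [-0.7, -0.0, -0.1]
width: 0.0236
gripper_force: 59.2
head [ 0.55713956 -0.01254917  0.1565801 ]
```

View pics/w12c.png

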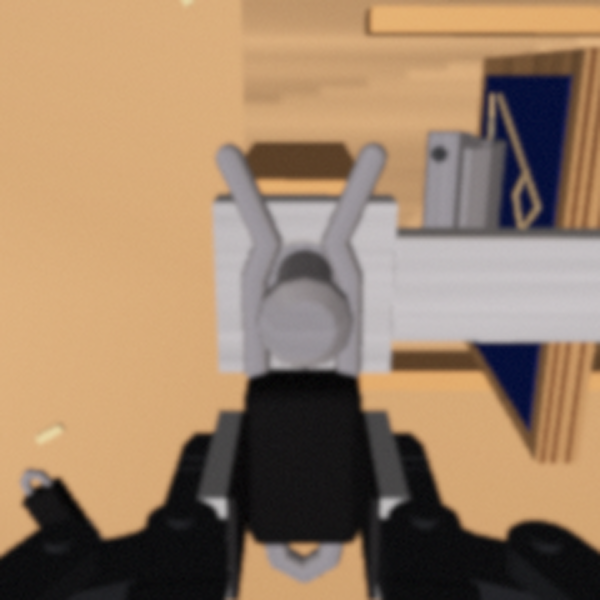

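The pin head, at crop (303,322), is now between the legs and behind the bulges at row 240, so the clip has snapped on. I'll release, retreat and check.

```bash
python3 -m jog '[[0,0,0,0,0.5],[0,0,0,0,0.5],[0,0,0,0,0.5]]'; python3 -m jog '[[0,0,2,0,0.5],[0,0,4,0,0.5],[0,0,5,0,0.5],[-4,0,0,0,0.5],[0,0,0,0,0.5]]'
python3 - <<'E'
from h import *
s,im,d=shot('wrist'); W=cloud('wrist',d,s); Z=W[...,2]
g=im.max(2); 
m=(g<50)&(np.abs(W[...,0]-.52)<.05)&(np.abs(W[...,1]+.011)<.04)&(Z>.12)&(Z<.17); P=W[m]; print('grip',m.sum(),P.mean(0),cv2.minAreaRect((P[:,:2]*1000).astype(np.float32)),np.nanpercentile(P[:,2],[10,50,90]))
m=(Z>.153)&(Z<.165)&(np.abs(W[...,0]-.56)<.02)&(np.abs(W[...,1]+.011)<.025); P=W[m]; print('head',P.mean(0),cv2.minAreaRect((P[:,:2]*1000).astype(np.float32)))
v,u=np.where(m); print(u.mean(),v.mean())
cv2.imwrite('pics/w13c.png',cv2.resize(im[60:260,220:440],None,fx=3,fy=3,interpolation=2))
E
```

```text
time: 44.05
tcp_pos: [0.5256, -0.0118, 0.1458]
ee_rot: [0.0, 1.0, -0.018, 0.0]
wrist_force: [0.6, -0.1, -0.2]
width: 0.043
gripper_force: 0.0
time: 44.68
tcp_pos: [0.4841, -0.0117, 0.2563]
ee_rot: [0.0, 1.0, -0.018, 0.0]
wrist_force: [0.6, 0.2, 0.1]
width: 0.0427
gripper_force: 0.0
grip 1075 [ 0.52434938 -0.01173049  0.14770037] ((523.294921875, -11.56990909576416), (23.00617218017578, 38.334930419921875), 88.26785278320312) [0.14674133 0.14775239 0.14861055]
head [ 0.55880256 -0.01264082  0.15738468] ((558.6387329101562, -12.68844223022461), (19.247169494628906, 18.642070770263672), 44.610992431640625)
319.06833712984053 118.15717539863326
```

View pics/w13c.png

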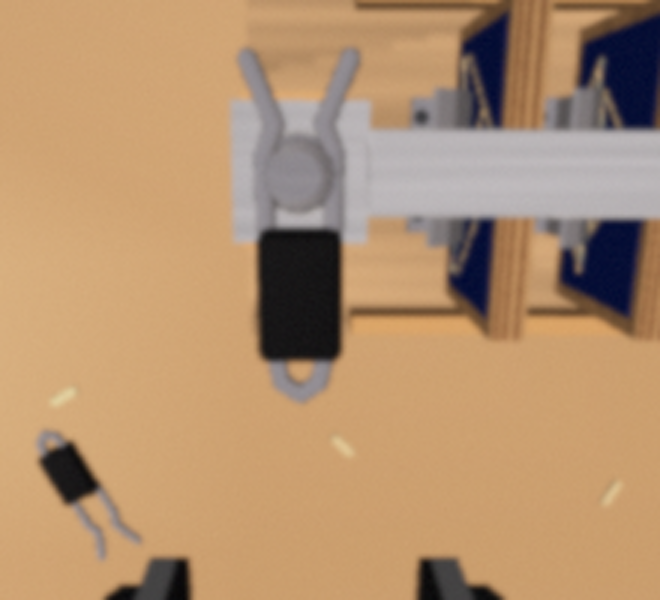

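The clip lies flat on the bar with its grip top at z=0.148. The pin at (300,172) sits between its legs behind the bulges, and the pocket is within about 2 mm of the pin. I'll hand the job in.

```bash
python3 -c "
from cell import env
print(env.sign_off())"
```

```text
the job is handed in; nothing more can be done
None
```

I pushed all four blocks home in the carrying rack, swung the keeper bar down over the pin, snapped the large clip on above it, and handed the job in; sign-off gave no verdict, but my last camera readings fit the limits I could check.

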